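# Slide a sample jar on its carrier under the reading head

### The job

Stand the red-lidded jar upright in the black cup of the carrier. Then take the carrier by its orange handle and slide it along the guide plate, without lifting it, straight in under the overhanging reading head as far as it goes, and then to the left into the side pocket until it rests against the left wall; let go and leave it there. Do not tip the jar and leave the bottle, the amber vial and the torch where they are.

Things in the scene. Friction and masses are not known exactly. Their poses are not given: they have to be found in the camera images.
- jar: White plastic jar with a red screw lid, closed, about 0.1 to 0.2 kg: body 62 mm in diameter up to 76 mm, lid 58 mm in diameter, total height 90 mm. Origin at the centre of its underside, z up; its yaw does not matter. It stands loose on the desk, right of the station.
- carrier: Loose flat sled, 0.3 to 0.55 kg, lying in the lane: aluminium deck 124 mm long (x), 84 mm wide (y), 8 mm thick, round black cup for the jar near its far end, upright orange handle at its near end (towards the robot). Origin on the deck's underside, on the cup's axis; x points along the lane to the far end, z up. The deck reaches from x = -82 to +42 mm. It slides with ordinary friction.
- cup (a point): Middle of the carrier's cup, on the deck's top, where the jar's underside comes to stand (8 mm over the carrier's underside, 16 mm over the desk). The cup's rim has an inner radius of 35 mm at the deck, flaring to 37 mm at its top 14 mm higher. Axes as the carrier's.
- handle (a point): Top centre of the carrier's handle: an orange upright block 22 mm long (x) and 22 mm wide (y), flat sides facing +y and -y, 78 mm high over the carrier's underside, 68 mm behind the cup's axis (carrier x = -68 mm). Free for gripping over its upper 60 mm. Axes as the carrier's.
- station: Fixed guide plate with low dark rails and a white reading head over its far end. Origin on the desk, on the straight lane's centre line, below the head's front face; x into the lane (away from the robot), y left, z up. In mm: plate top z = 8; rail tops z = 26; lane 94 wide between rails at y = -47 and +47; right one runs on to the back stop at x = 91, left one ends at x = -43.
- lane_mouth (a point): Near, open end of the straight lane, on the plate's top, station (-185, 0, 8) mm; axes as the station's.
- head_edge (a point): Middle of the lower front edge of the white head, station (0, 22.5, 118) mm. The head reaches from z = 118 up to 194, x = 0 to 99, y = -57 to 102; cheeks below it from x = 15 on stand at y = -47 and y = 92. A jar in the carrier (top z = 106) passes under with 12 mm to spare. Axes as the station's.
- home (a point): Where the carrier's origin belongs at the end: station (44, 50, 8) mm, in the pocket left of the lane's far end, against its left wall (face y = 92, front part green). Pocket from x = -43 (low near wall) to 91 (back stop): carrier x = 39 to 49. There the handle stands 24 mm in front of the head's face: the hand must lean back to the robot, 25 to 45 deg from vertical. Station's axes.
- wash_bottle: Bystander, loose: white wash bottle with blue cap and bent spout, 62 x 82 mm, 189 mm high. Origin under its middle.
- amber_vial: Bystander, loose: brown vial with black cap, 35 mm in diameter, 70 mm high. Origin at the centre of its underside.
- torch: Bystander, loose: black pocket torch lying down, 28 mm in diameter, 99 mm long along its own y. Origin under its middle.

How it is judged:
On the way, in this order (a step that is already met when the one before it is completed fails the run):
1. the jar stands upright in the carrier's cup, let go (horizontal distance between jar and carrier below 0.008 m and z of jar in the frame of carrier below 0.014 m and angle between jar's own z axis and vertical below 0.1 rad and contact force between the fingers and jar below 0.1 N), for 0.2 s.
2. with the jar aboard, the carrier has been slid straight in under the head (horizontal distance between jar and carrier below 0.008 m and z of jar in the frame of carrier below 0.014 m and angle between jar's own z axis and vertical below 0.1 rad and x of carrier in the frame of station above 0.036 m), for 0.1 s.
At the end, for the whole second after the job is handed in: The jar stands upright (within 0.1 rad) in the carrier's cup (within 8 mm of its axis, down on the deck); the carrier lies flat on the guide plate in the side pocket, its origin at station x over 36 mm and y over 42 mm (against the left wall at 50 mm, 8 mm allowed); both at rest (all of step 2 and linear speed of each of jar, carrier below 0.02 m/s and y of carrier in the frame of station above 0.042 m and height (world z) of carrier below 0.013 m); the robot touches nothing.
It fails at once if the jar is tipped by more than 0.35 rad (angle between jar's own z axis and vertical above 0.35 rad).
It fails at once if the carrier is lifted more than 12 mm off the guide plate (height (world z) of carrier above 0.02 m).
It fails at once if the wash bottle is moved more than 30 mm (distance of wash_bottle from where it was at the start of the episode above 0.03 m).
It fails at once if the amber vial is moved more than 30 mm (distance of amber_vial from where it was at the start of the episode above 0.03 m).
It fails at once if the torch is moved more than 30 mm (distance of torch from where it was at the start of the episode above 0.03 m).
It also fails if it takes over 58 s, if anything falls off the work surface, if the arm or the gripper's body presses on something with over 40 N, if the wrist force passes 120 N, or if a joint passes its speed limit or range.

### The arm

A 6-joint arm with a two-finger parallel gripper is mounted at the origin on a cart in front of the work surface, level with it; the furniture and walls round the work are solid. World frame = base frame: x ahead of the robot, y to its left, z up, the work surface at z = 0. Lengths are in m, angles in rad, forces in N, time in s.
With the tool pointing down it reaches from about 0.225 to 0.875 m from the base axis. Payload 3.4 kg.
Tool frame: the origin (TCP) lies at the very end of the fingers, on their centre line; the grasp point (between the pads) lies 19 mm behind it; z points along the fingers, y is the line along which they close (so a half turn about z gives the same grasp; the last joint's range is limited). The gripper opens to 85 mm and grips with 20 to 120 N. Pads are 22 mm wide; open, the fingers measure 114 mm over their backs; the gripper's body (76 mm by 85 mm) begins 54 mm behind the grasp point. The pads swing forward as they close: fully open they stand 13 mm farther back than shut.
Start: joints at [1.152, 0.276, 1.505, -0, 1.361, -0.121], TCP at [0.169, 0.55, 0.203] pointing down, gripper open.
Joint ranges: [-2.89, 2.89], [-0.75, 2.08], [0.22, 2.7], [-1.18, 4.32], [0.11, 2.71], [-2.7, 2.7]. Speed limits (rad/s): [2.57, 2.57, 3.14, 3.14, 3.14, 3.14].

### API

Orientations are given as a unit quaternion [w, x, y, z].
In Python, from rig import readout, vision, manip gives the robot as it stands.
- The arm moves only by the shell command python3 -m handwheel 'ROWS' [FORCE]. ROWS is JSON, a list of rows, each a list of 3 entries, a list of its own where there are three numbers: the shift along the tool's x, y, z in mm, then the turn, a rotation vector about the tool's x, y, z in units of 6 degrees (1.0 is 6 degrees), then the closure, from -1 (fully open) to 1 (shut), so that 0 is half open. A call has 1 to 20 rows; each row shifts and turns the commanded pose from where the row before left it, along the tool's axes as they then stand; what a row does not reach is not made up. A row lasts 1/8 s, in which the tool goes at most 62.5 mm and 10.7 degrees, less where a joint would pass 70% of its speed; a pose out of reach is approached as far as the arm can. A call is refused whole if a number of a shift passes 62.5 or a number of a turn 1, either way. A call with a gripper value outside its range is refused whole. The fingers move at their own pace and stop on an object; FORCE is the grip in N (left out, the last holds). Time passes only in rows, so rows that do not move let the fingers close. It gives the time, the measured TCP pose, the force, the opening and the grip force at its end, in the units of the state.
- readout.get_state(): the state, without advancing time (a new reading comes with each control period).
- vision.get_image(name): name is "side" or "top"; returns the picture (384x512x3 uint8, blue, green, red); there is no depth.
- vision.camera_params(name): a dict with "intrinsics" (3x3 intrinsics, pixels), "rvec" (rotation vector, rad) and "tvec" (3), from world to camera coordinates, as OpenCV has them. Camera axes: x right, y down, z forward; pixel columns grow to the right and rows downward; lengths in m; the calibration is good to about 2 mm. A picture is of the moment at which its call begins. camera_params takes no time and is no camera call.
- manip.sign_off(): hands the job in; it is judged then, once.
The state is a dict: "clock": time; "qpos": joint angles; "qd": joint speeds; "effort": joint torques, N m; "position": TCP position; "ee_rot": TCP orientation; "contact_force": force on the tool from outside, world axes, zero at the start; "moment": the same for the moment, N m; "width": finger opening in m; "gripper_force": force on a finger pad.
Only numpy, scipy, OpenCV 4.12 (cv2) and the standard library are available. Lean on these libraries where they do the work, as an engineer would, in place of code of your own. Each camera call takes 0.05 s, during which the arm holds its last target. There are 200 camera calls.

## Working session

There is one attempt and no reset: what is moved stays moved. The work goes in short steps, Python scripts to look and compute and a shell command to move; the robot and the scene stay as the last step left them, time stands still between calls to the robot, and variables do not carry over. Pictures are saved under pics/ and viewed, at most 10 in all, crops included, and the job is handed in when it is done.

```bash
mkdir -p pics
cat > h.py <<'E'
import numpy as np,cv2
from rig import readout,vision,manip
from scipy.spatial.transform import Rotation as R
def cam(n):
    p=vision.camera_params(n);return np.array(p["intrinsics"],float),cv2.Rodrigues(np.array(p["rvec"],float))[0],np.array(p["tvec"],float).ravel()
def ray(n,u,v):
    K,Rm,t=cam(n);d=Rm.T@np.linalg.inv(K)@[u,v,1];return -Rm.T@t,d
def plane(n,u,v,z):
    o,d=ray(n,u,v);return o+d*(z-o[2])/d[2]
def proj(n,P):
    K,Rm,t=cam(n);q=K@(Rm@np.array(P,float)+t);return q[:2]/q[2]
def tri(u1,u2):
    a,d=ray("top",*u1);b,e=ray("side",*u2);d/=np.linalg.norm(d);e/=np.linalg.norm(e)
    s=np.linalg.lstsq(np.c_[d,-e],b-a,rcond=None)[0];p,q=a+d*s[0],b+e*s[1];return (p+q)/2,np.linalg.norm(p-q)
E
python3 - <<'E'
from h import *
for n in("top","side"):
    cv2.imwrite(f"pics/{n}0.png",vision.get_image(n)); K,Rm,t=cam(n);print(n,K.round(1).tolist(),(-Rm.T@t).round(3),Rm[2].round(2))
s=readout.get_state();print({k:np.round(v,3).tolist() for k,v in s.items()})
E
```

```text
top [[413.0, 0.0, 254.8], [0.0, 413.0, 194.5], [0.0, 0.0, 1.0]] [0.297 0.064 1.078] [ 0.22 -0.   -0.98]
side [[435.0, 0.0, 256.2], [0.0, 435.0, 188.4], [0.0, 0.0, 1.0]] [ 0.174 -0.666  0.742] [ 0.34  0.69 -0.63]
{'clock': 0.1, 'qpos': [1.152, 0.277, 1.506, 0.0, 1.361, -0.121], 'qd': [0.002, -0.002, -0.003, 0.0, -0.002, -0.0], 'effort': [0.001, -41.77, -24.641, -0.0, 0.006, 0.0], 'position': [0.169, 0.549, 0.202], 'ee_rot': [-0.0, 0.148, 0.989, -0.001], 'contact_force': [0.314, -0.3, 0.079], 'moment': [0.022, 0.021, 0.009], 'gripper_force': 0.0, 'width': 0.085}
```

View pics/top0.png

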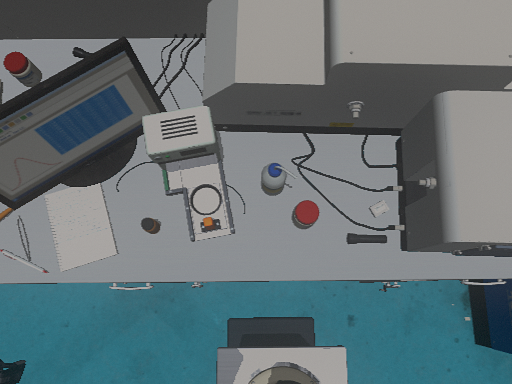

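View pics/side0.png

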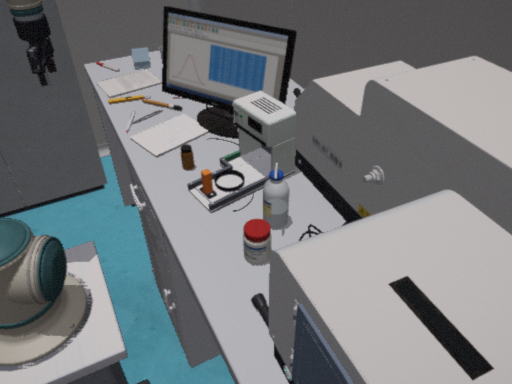

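The top picture shows the jar lid at (307,212), the cup at (206,199), the handle at (208,223), the bottle at (273,177), the vial at (151,226) and the torch at (367,239). The station is turned slightly. The side picture shows the jar at (257,240) and the handle at (207,180). I'll measure by masks and enlarge the station.

Run:
```python
from h import *
t=cv2.imread("pics/top0.png");s=cv2.imread("pics/side0.png")
cv2.imwrite("pics/c1.png",cv2.resize(t[100:250,130:255],None,fx=4.8,fy=4,interpolation=cv2.INTER_CUBIC)[:600] if 0 else cv2.resize(t[100:250,130:255],None,fx=4,fy=4,interpolation=cv2.INTER_CUBIC))
def blobs(im,lo,hi,lab,mn=15):
    h=cv2.cvtColor(im,cv2.COLOR_BGR2HSV);m=cv2.inRange(h,lo,hi)
    n,l,st,c=cv2.connectedComponentsWithStats(m)
    for i in range(1,n):
        if st[i,4]>=mn: print(lab,st[i].tolist(),c[i].round(1))
for n,im in(("top",t),("side",s)):
    blobs(im,(0,150,90),(5,255,255),n+" red");blobs(im,(170,150,90),(180,255,255),n+" red2");blobs(im,(6,170,120),(16,255,255),n+" orange");blobs(im,(105,120,60),(125,255,255),n+" blue")
    blobs(im,(70,60,30),(88,255,160),n+" green",15)
print("lid",plane("top",307,212,.09))
```

```text
top red [4, 52, 21, 19, 277] [14.  60.8]
top red [297, 201, 22, 21, 241] [307.3 210.8]
top orange [204, 217, 8, 9, 48] [207.5 220.9]
top blue [36, 86, 96, 68, 2126] [ 85.9 119.7]
top blue [269, 163, 12, 13, 102] [273.8 169.8]
top blue [484, 279, 13, 4, 24] [489.9 280.5]
top blue [484, 279, 28, 46, 679] [498.3 299.4]
top green [162, 170, 7, 20, 74] [165.3 179.6]
side red [244, 220, 26, 18, 327] [256.6 228.5]
side orange [202, 170, 9, 6, 36] [205.5 172.6]
side blue [209, 46, 57, 45, 1511] [236.9  67.9]
side blue [269, 170, 6, 10, 36] [271.7 174.6]
side blue [277, 170, 7, 10, 48] [279.8 174.6]
side green [223, 151, 17, 10, 78] [231.7 155.5]
lid [ 0.47148649 -0.06551829  0.09      ]
```

View pics/c1.png

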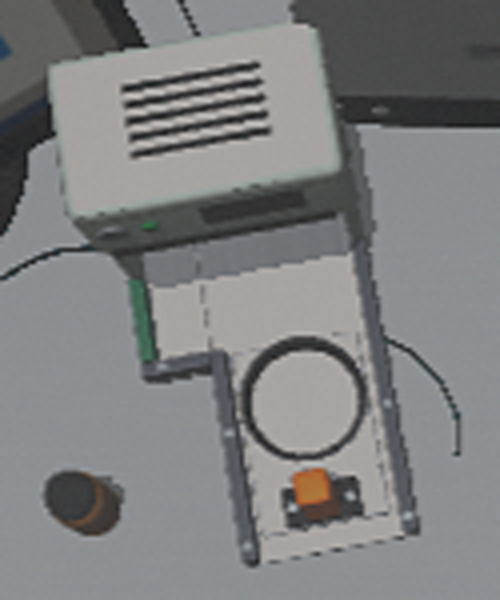

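The crop shows the cup ring centred at (206,199.5) and the handle top at (207.8,221.7). The rail ends are at (192.8,239) and (233,232), and the left rail's far corner is at (185,190). The front top edge of the head runs from (148.5,154.5) to (214.5,145.5).

Run:
```python
from h import *
P=lambda u,v,z:plane("top",130+u/4,100+v/4,z)
A=P(412,526,.026);B=P(366,260,.026);C=P(251,553,.026);D=P(222,362,.026)
print("rails",A,B,C,D)
for a,b in((A,B),(C,D)): d=b-a;print("yaw",np.degrees(np.arctan2(d[1],d[0])))
fl=P(75,222,.194);fr=P(340,180,.194);bl=P(52,65,.194);br=P(318,28,.194)
print("head",fl,fr,bl,br)
for a,b in((fr,fl),(br,bl),(fl,bl),(fr,br)): d=b-a;print("yaw",np.degrees(np.arctan2(d[1],d[0])),np.linalg.norm(d))
cup=P(304,398,.030);hd=P(311,487,.086);print("cup",cup,"handle",hd);d=cup-hd;print("car yaw",np.degrees(np.arctan2(d[1],d[0])),np.linalg.norm(d[:2]))
print("lid",plane("top",307.3,211.2,.088),tri((307.3,211.2),(257,229.5)))
print("handle tri",tri((207.75,221.7),(206.5,171.5)))
print("bottle cap",plane("top",273.8,169.8,.18),tri((273.8,169.8),(276,174.6)))
print("vial",plane("top",130+68/4,100+492/4,.07),"torch",plane("top",367,239,.014))
print("tcp px",proj("top",[.169,.55,.2]),proj("side",[.169,.55,.2]))
```

```text
rails [0.43373367 0.11733387 0.026     ] [0.61113531 0.14837423 0.026     ] [0.4172927  0.21991112 0.026     ] [0.54247286 0.24189316 0.026     ]
yaw 9.924701200496635
yaw 9.959775720374346
head [0.58441005 0.29798224 0.194     ] [0.60796428 0.14990373 0.194     ] [0.67857139 0.31558558 0.194     ] [0.70011761 0.16371231 0.194     ]
yaw 99.03807891323544 0.14994013910360568
yaw 98.07465105551408 0.1533940375959942
yaw 10.589138917868564 0.09579267110831204
yaw 8.52199342303444 0.09318215534073002
cup [0.51713935 0.18739435 0.03      ] handle [0.45017992 0.17558426 0.086     ]
car yaw 10.002767581584978 0.06799296968257605
lid [ 0.47381046 -0.06658065  0.088     ] (array([ 0.47322763, -0.06682356,  0.08301083]), np.float64(0.003000149335135563))
handle tri (array([0.4512887 , 0.175622  , 0.08432451]), np.float64(0.00147401800525265))
bottle cap [0.55287141 0.01775733 0.18      ] (array([0.56297866, 0.01599193, 0.1433413 ]), np.float64(0.0006968890627727828))
vial [0.45077982 0.32694323 0.07      ] torch [ 0.41301433 -0.22765949  0.014     ]
tcp px [ 12.5314088  353.42997322] [55.12978378 93.29275363]
```

```bash
cat >> h.py <<'E'
O=np.array([.600,.199,0]);Y=R.from_euler("z",10,degrees=True).as_matrix()
def st(P): return Y.T@(np.array(P)-O)
def rot():
    q=readout.get_state()["ee_rot"];return R.from_quat([q[1],q[2],q[3],q[0]]).as_matrix()
def need(P,lean=0):
    s=readout.get_state();M=rot();p=np.array(s["position"])
    l=np.radians(lean);z=Y@[np.sin(l),0,-np.cos(l)];y=Y[:,1];T=np.c_[np.cross(y,z),y,z]
    print("t",round(s["clock"],2),"pos",p.round(4),"shift",(1000*M.T@(np.array(P)-p)).round(1),"turn",(np.degrees(R.from_matrix(M.T@T).as_rotvec())/6).round(2),"F",np.round(s["contact_force"],1),"q",np.round(s["qpos"],2),"w",round(s["width"],4))
E
python3 -m handwheel '[[[0,0,0],[0,0,-0.95],-1],[[0,0,0],[0,0,-0.95],-1],[[0,0,0],[0,0,-0.95],-1],[[0,0,0],[0,0,-0.95],-1],[[0,0,0],[0,0,-0.7],-1],[[0,0,0],[0,0,0],-1]]' 30
python3 -c "
from h import *
need([.4735,-.0667,.2])"
```

```text
clock: 0.85
position: [0.1686, 0.5494, 0.2023]
ee_rot: [-0.0, -0.086, 0.996, -0.0]
contact_force: [-0.5, -0.2, 0.5]
width: 0.0854
gripper_force: 0.0
t 0.85 pos [0.1686 0.5494 0.2023] shift [-194.6 -659.3    2.7] turn [-0.01 -0.   -0.02] F [-0.5 -0.2  0.5] q [ 1.15  0.28  1.51 -0.    1.36 -0.59] w 0.0854
```

```bash
python3 -m handwheel '[[[-15,-50,0],[0,0,0],-1],[[-15,-50,0],[0,0,0],-1],[[-15,-50,0],[0,0,0],-1],[[-15,-50,0],[0,0,0],-1],[[-15,-50,0],[0,0,0],-1],[[-15,-50,0],[0,0,0],-1],[[-15,-50,0],[0,0,0],-1],[[-15,-50,0],[0,0,0],-1],[[-15,-50,0],[0,0,0],-1],[[-15,-50,0],[0,0,0],-1],[[-15,-50,0],[0,0,0],-1],[[-15,-50,0],[0,0,0],-1],[[-15,-50,0],[0,0,0],-1],[[0,-9,3],[0,0,0],-1],[[0,0,0],[0,0,0],-1],[[0,0,0],[0,0,0],-1]]' 30
python3 -c "
from h import *
need([.4735,-.0667,.043])
cv2.imwrite('pics/side1.png',vision.get_image('side'))"
```

```text
clock: 2.85
position: [0.4737, -0.0644, 0.1996]
ee_rot: [-0.0, -0.087, 0.996, 0.001]
contact_force: [0.0, -0.8, 0.1]
width: 0.0853
gripper_force: 0.0
t 2.85 pos [ 0.4737 -0.0644  0.1996] shift [  0.5  -2.4 156.6] turn [ 0.01 -0.01 -0.  ] F [ 0.  -0.8  0.1] q [-0.28  0.13  1.7   0.    1.31 -2.03] w 0.0853
```

View pics/side1.png

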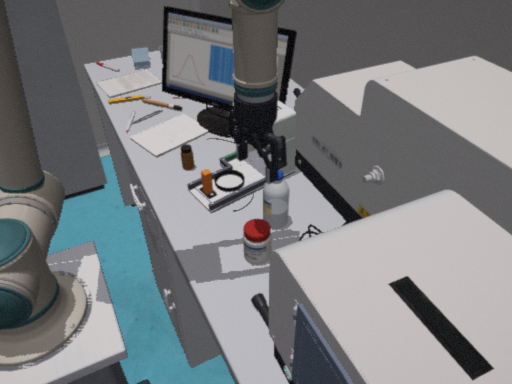

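The gripper hangs over the jar at (262,140) in the picture, with the jar at (257,240) and clear of the bottle. I'll go down and grip.

```bash
python3 -m handwheel '[[[0,-2,35],[0,0,0],-1],[[0,0,35],[0,0,0],-1],[[0,0,30],[0,0,0],-1],[[0,0,25],[0,0,0],-1],[[0,0,20],[0,0,0],-1],[[0,0,12],[0,0,0],-1],[[0,0,0],[0,0,0],-1],[[0,0,0],[0,0,0],0],[[0,0,0],[0,0,0],0.2],[[0,0,0],[0,0,0],0.3],[[0,0,0],[0,0,0],0.5],[[0,0,0],[0,0,0],0.5],[[0,0,0],[0,0,0],0.5],[[0,0,0],[0,0,0],0.5]]' 35
python3 -c "
from h import *
need([.4735,-.0667,.043])"
```

```text
clock: 4.65
position: [0.4758, -0.0676, 0.044]
ee_rot: [0.001, -0.086, 0.996, 0.0]
contact_force: [-1.0, 1.2, 6.8]
width: 0.0567
gripper_force: 36.8
t 4.65 pos [ 0.4758 -0.0676  0.044 ] shift [2.1 1.2 1. ] turn [-0.    0.02 -0.02] F [-1.   1.2  6.8] q [-0.29  0.28  1.94  0.    0.91 -2.03] w 0.0567
```

```bash
python3 -m handwheel '[[[0,0,-5],[0,0,0],0.5],[[0,0,-10],[0,0,0],0.5],[[0,0,-25],[0,0,0],0.5],[[0,0,-25],[0,0,0],0.5],[[0,0,-25],[0,0,0],0.5],[[0,0,-15],[0,0,0],0.5],[[0,0,-5],[0,0,0],0.5],[[0,0,0],[0,0,0],0.5],[[0,0,0],[0,0,0],0.5]]' 40
python3 -c "
from h import *
need([.4735,-.0667,.153])
im=vision.get_image('side');cv2.imwrite('pics/c2.png',cv2.resize(im[90:290,170:350],None,fx=3,fy=3))"
```

```text
clock: 5.78
position: [0.4742, -0.0675, 0.1517]
ee_rot: [-0.001, -0.087, 0.996, 0.0]
contact_force: [-0.6, -0.2, -1.8]
width: 0.0566
gripper_force: 43.1
t 5.78 pos [ 0.4742 -0.0675  0.1517] shift [ 0.5  0.9 -1.3] turn [ 0.01 -0.02 -0.01] F [-0.6 -0.2 -1.8] q [-0.29  0.17  1.78  0.    1.19 -2.03] w 0.0566
```

View pics/c2.png

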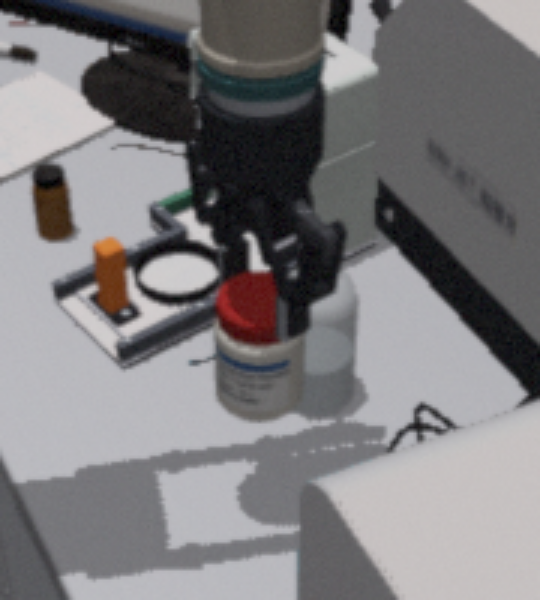

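The picture shows the jar held upright by its lid. The lid is at about (253,187) in the side image and the jar's bottom edge at (256,228). I'll check the jar's height.

Run:
```python
from h import *
for z in(.06,.07,.08,.09,.1,.11,.12): print(z,"front bottom",proj("side",[.474-.031*.44,-.0675-.031*.9,z]).round(1),"centre",proj("side",[.474,-.0675,z]).round(1))
h=cv2.cvtColor(vision.get_image("top"),cv2.COLOR_BGR2HSV);m=cv2.inRange(h,(0,150,60),(5,255,255));m[:150]=0;ys,xs=np.where(m);print(len(xs),xs.min() if len(xs) else 0,xs.max() if len(xs) else 0)
# path end
print(need([.517,.1875,.153]))
```

```text
0.06 front bottom [258.5 247.4] centre [258.2 236.9]
0.07 front bottom [258.4 244.1] centre [258.2 233.7]
0.08 front bottom [258.4 240.8] centre [258.1 230.4]
0.09 front bottom [258.4 237.5] centre [258.1 227. ]
0.1 front bottom [258.3 234.1] centre [258.1 223.7]
0.11 front bottom [258.3 230.6] centre [258.  220.2]
0.12 front bottom [258.3 227.1] centre [258.  216.7]
37 1 324
t 5.88 pos [ 0.4743 -0.0675  0.1519] shift [-86.  243.9  -1.1] turn [ 0.01 -0.01 -0.01] F [ 0.5  0.3 -1.4] q [-0.29  0.17  1.78  0.    1.19 -2.03] w 0.0564
None
```

```bash
python3 -m handwheel '[[[20,0,0],[0,0,0],0.5],[[30,0,0],[0,0,0],0.5],[[20,20,0],[0,0,0],0.5],[[0,40,0],[0,0,0],0.5],[[0,40,0],[0,0,0],0.5],[[0,40,0],[0,0,0],0.5],[[0,40,0],[0,0,0],0.5],[[-20,40,0],[0,0,0],0.5],[[-35,20,0],[0,0,0],0.5],[[-40,4,0],[0,0,0],0.5],[[-35,0,0],[0,0,0],0.5],[[-20,0,0],[0,0,0],0.5],[[-6,0,0],[0,0,0],0.5],[[0,0,15],[0,0,0],0.5],[[0,0,20],[0,0,0],0.5],[[0,0,15],[0,0,0],0.5],[[0,0,0],[0,0,0],0.5],[[0,0,0],[0,0,0],0.5]]' 40
python3 - <<'E'
from h import *
need([.517,.1875,.063])
im=vision.get_image('side');cv2.imwrite('pics/side2.png',im);cv2.imwrite('pics/c3.png',cv2.resize(im[90:230,150:330],None,fx=4,fy=4,interpolation=cv2.INTER_CUBIC))
E
```

```text
clock: 8.12
position: [0.5176, 0.1875, 0.1031]
ee_rot: [0.0, -0.087, 0.996, 0.0]
contact_force: [-0.4, -0.2, -0.4]
width: 0.0561
gripper_force: 43.3
t 8.12 pos [0.5176 0.1875 0.1031] shift [ 0.6  0.1 40.1] turn [ 0.    0.01 -0.01] F [-0.4 -0.2 -0.4] q [ 0.22  0.31  1.71  0.    1.11 -1.52] w 0.0561
```

View pics/c3.png

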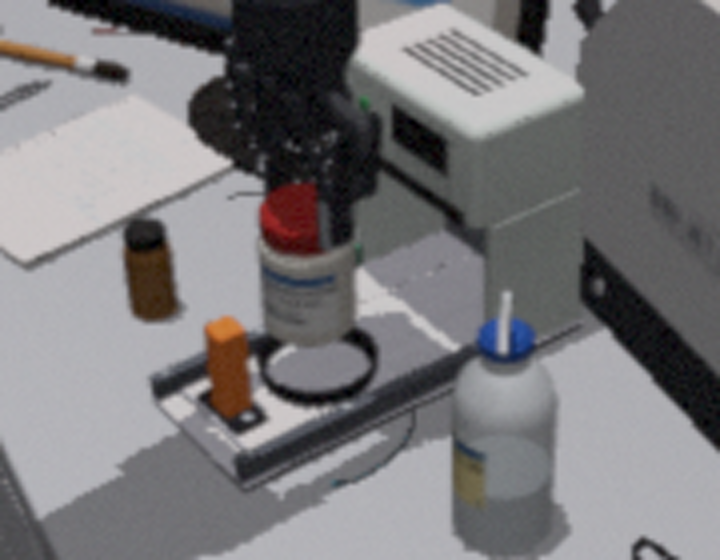

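The jar body spans columns 260–357 in the crop, so its axis is at side u≈227 and its bottom front at crop row 343. The cup ring spans 258–379. I'll compare these with the projected tool axis.

Run:
```python
from h import *
im=cv2.imread("pics/side2.png")
for z in(.016,.03,.06,.07,.09,.11,.13,.15): print(z,proj("side",[.5176,.1875,z]).round(1),"front",proj("side",[.5176-.031*.44,.1875-.031*.9,z]).round(1))
# jar body edges row by row
for v in(155,160,165,170): 
    g=im[v,205:250].sum(1)//3;print(v,g.tolist())
o,d=ray("side",1,1)
K,Rm,t=cam("side");print("px right dir",Rm[0].round(3), "px/m",435/(Rm@np.array([.5176,.1875,.08])+t)[2])
print(plane("side",150+318.5/4,90+365/4,.030))
```

```text
0.016 [229.6 182.7] front [229.2 190. ]
0.03 [229.4 178.5] front [229.  185.8]
0.06 [228.8 169.5] front [228.4 176.7]
0.07 [228.6 166.5] front [228.2 173.6]
0.09 [228.2 160.2] front [227.8 167.3]
0.11 [227.9 153.8] front [227.4 160.9]
0.13 [227.4 147.3] front [227.  154.3]
0.15 [227.  140.6] front [226.5 147.5]
155 [176, 175, 176, 175, 176, 176, 175, 175, 170, 146, 98, 96, 104, 118, 130, 136, 124, 123, 126, 129, 125, 128, 123, 123, 121, 119, 117, 111, 103, 96, 91, 88, 84, 75, 61, 78, 111, 124, 132, 132, 134, 135, 135, 133, 133]
160 [176, 177, 178, 177, 176, 177, 177, 176, 175, 163, 111, 79, 75, 79, 68, 61, 60, 57, 52, 54, 51, 53, 55, 51, 54, 59, 63, 63, 75, 86, 89, 88, 91, 128, 178, 199, 199, 198, 185, 152, 134, 136, 135, 133, 130]
165 [177, 178, 176, 176, 176, 176, 177, 177, 175, 166, 125, 84, 85, 93, 94, 87, 85, 84, 90, 81, 93, 88, 86, 86, 87, 95, 98, 100, 100, 95, 92, 90, 90, 111, 154, 173, 180, 196, 200, 200, 200, 200, 199, 198, 194]
170 [131, 126, 130, 137, 152, 173, 177, 177, 176, 172, 153, 101, 96, 98, 99, 95, 86, 82, 77, 71, 76, 90, 99, 103, 105, 104, 101, 103, 101, 97, 91, 86, 85, 97, 127, 132, 134, 134, 136, 134, 131, 134, 135, 134, 134]
px right dir [ 0.892 -0.452 -0.01 ] px/m 385.0985057342499
[0.51338571 0.17655172 0.03      ]
```

```bash
python3 -m handwheel '[[[-4,0,0],[0,0,0],0.5],[[0,0,10],[0,0,0],0.5],[[0,0,10],[0,0,0],0.5],[[0,0,8],[0,0,0],0.5],[[0,0,6],[0,0,0],0.5],[[0,0,4],[0,0,0],0.5],[[0,0,2],[0,0,0],0.5],[[0,0,0],[0,0,0],0.5],[[0,0,0],[0,0,0],0.5]]' 40
python3 - <<'E'
from h import *
need([.517,.1875,.056])
im=vision.get_image('side');cv2.imwrite('pics/side3.png',im);cv2.imwrite('pics/c4.png',cv2.resize(im[90:230,170:300],None,fx=4,fy=4,interpolation=cv2.INTER_CUBIC))
E
```

```text
clock: 9.3
position: [0.5216, 0.1882, 0.063]
ee_rot: [0.0, -0.087, 0.996, 0.0]
contact_force: [-0.2, -1.1, -0.9]
width: 0.0564
gripper_force: 43.3
t 9.3 pos [0.5216 0.1882 0.063 ] shift [4.7 0.1 7. ] turn [ 0.    0.01 -0.01] F [-0.2 -1.1 -0.9] q [ 0.22  0.36  1.76  0.    1.02 -1.52] w 0.0564
```

View pics/c4.png

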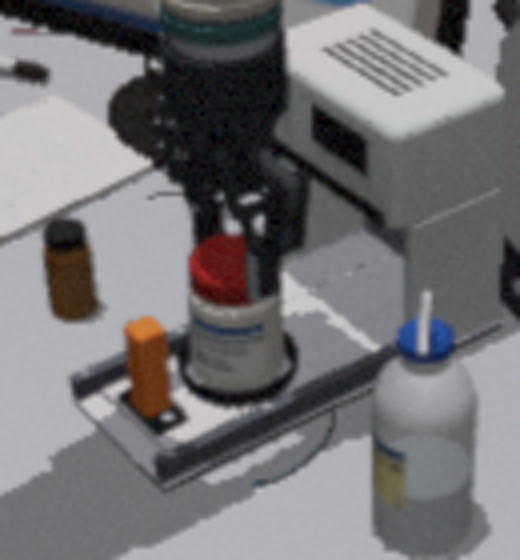

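The jar's bottom is inside the cup rim: jar columns 187–283, ring 180–298 in the crop. I'll nudge it 1.5 mm forward and lower it to contact.

```bash
python3 -m handwheel '[[[-1.5,0,2],[0,0,0],0.5],[[0,0,2],[0,0,0],0.5],[[0,0,1],[0,0,0],0.5],[[0,0,0],[0,0,0],0.5],[[0,0,0],[0,0,0],0.5]]' 40
python3 -m handwheel '[[[0,0,1],[0,0,0],0.5],[[0,0,1],[0,0,0],0.5],[[0,0,0],[0,0,0],0.5],[[0,0,0],[0,0,0],0.5]]' 40
```

```text
clock: 9.98
position: [0.5243, 0.1888, 0.06]
ee_rot: [0.002, -0.087, 0.996, 0.0]
contact_force: [-1.5, -0.2, 11.0]
width: 0.0564
gripper_force: 44.5
clock: 10.48
position: [0.525, 0.189, 0.0599]
ee_rot: [0.003, -0.087, 0.996, 0.0]
contact_force: [-2.9, -0.0, 21.5]
width: 0.0565
gripper_force: 45.5
```

Contact came at 0.060 m, which is 0.044 plus the 16 mm deck height, so the jar is on the deck. I'll release, rise and back off.

```bash
python3 -m handwheel '[[[0,0,-2],[0,0,0],0.5],[[0,0,0],[0,0,0],0.3],[[0,0,0],[0,0,0],0],[[0,0,0],[0,0,0],-0.5],[[0,0,0],[0,0,0],-1],[[0,0,0],[0,0,0],-1],[[0,0,0],[0,0,0],-1],[[0,0,-15],[0,0,0],-1],[[0,0,-30],[0,0,0],-1],[[0,0,-35],[0,0,0],-1],[[0,0,-30],[0,0,0],-1],[[30,0,0],[0,0,0],-1],[[45,0,0],[0,0,0],-1],[[50,0,0],[0,0,0],-1],[[40,0,0],[0,0,0],-1],[[0,0,0],[0,0,0],-1],[[0,0,0],[0,0,0],-1]]' 40
python3 - <<'E'
from h import *
need([.45,.1755,.05],35)
cv2.imwrite('pics/top4.png',vision.get_image('top'));im=vision.get_image('side')
t=cv2.imread('pics/top4.png')
a=cv2.resize(t[150:250,160:250],None,fx=4,fy=4,interpolation=cv2.INTER_CUBIC);b=cv2.resize(im[120:220,170:260],None,fx=4,fy=4,interpolation=cv2.INTER_CUBIC)
cv2.imwrite('pics/c5.png',np.hstack([a,b]))
h=cv2.cvtColor(t,cv2.COLOR_BGR2HSV);m=cv2.inRange(h,(0,150,60),(5,255,255));m[:,:150]=0;ys,xs=np.where(m);print(len(xs),xs.min(),xs.max(),ys.min(),ys.max());c=plane("top",(xs.min()+xs.max())/2,(ys.min()+ys.max())/2,.104);print(c,st(c),st([.5171,.1874,0]))
E
```

```text
clock: 12.6
position: [0.3617, 0.1602, 0.1688]
ee_rot: [0.002, -0.087, 0.996, 0.0]
contact_force: [0.3, 0.3, 0.2]
width: 0.0856
gripper_force: 0.0
t 12.6 pos [0.3617 0.1602 0.1688] shift [-89.2  -0.2 119.1] turn [-0.   -5.8  -0.01] F [0.3 0.3 0.2] q [ 0.24  0.02  1.91  0.    1.21 -1.5 ] w 0.0856
262 190 212 181 198
[0.52643427 0.19119242 0.104     ] [-0.07380387  0.00508559  0.104     ] [-0.08365488  0.00297166  0.        ]
```

View pics/c5.png

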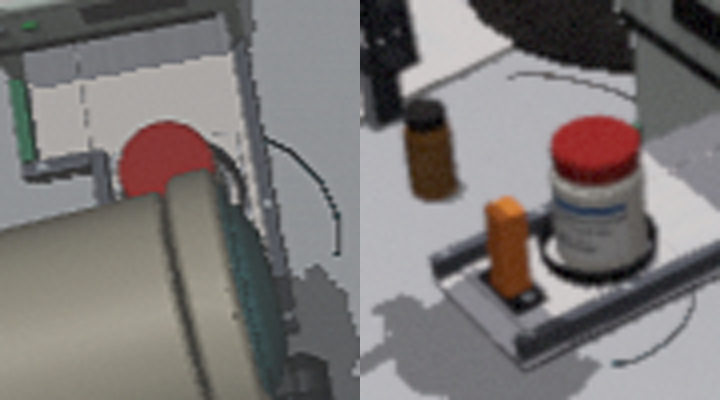

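The jar stands upright in the cup, and the handle at side (206,172) has not moved. I'll lean the hand back 35° and approach the handle.

```bash
python3 -m handwheel '[[[0,0,0],[0,-0.97,0],-1],[[0,0,0],[0,-0.97,0],-1],[[0,0,0],[0,-0.97,0],-1],[[0,0,0],[0,-0.97,0],-1],[[0,0,0],[0,-0.97,0],-1],[[0,0,0],[0,-0.97,0],-1],[[0,0,0],[0,0,0],-1],[[0,0,0],[0,0,0],-1]]' 40
python3 -c "
from h import *
need([.461,.1775,.0445],35)"
```

```text
clock: 13.7
position: [0.3621, 0.1605, 0.1689]
ee_rot: [0.299, -0.083, 0.95, 0.026]
contact_force: [1.0, -0.3, -0.4]
width: 0.0855
gripper_force: 0.0
t 13.7 pos [0.3621 0.1605 0.1689] shift [-10.9  -0.4 159.5] turn [-0.   -0.   -0.01] F [ 1.  -0.3 -0.4] q [ 0.33 -0.27  2.34 -0.19  0.48 -1.27] w 0.0855
```

```bash
python3 -m handwheel '[[[-6,0,25],[0,0,0],-1],[[-5,0,35],[0,0,0],-1],[[0,0,35],[0,0,0],-1],[[0,0,30],[0,0,0],-1],[[0,0,20],[0,0,0],-1],[[0,0,10],[0,0,0],-1],[[0,0,4],[0,0,0],-1],[[0,0,0],[0,0,0],-1],[[0,0,0],[0,0,0],0],[[0,0,0],[0,0,0],0.5],[[0,0,0],[0,0,0],1],[[0,0,0],[0,0,0],1],[[0,0,0],[0,0,0],1],[[0,0,0],[0,0,0],1]]' 40
python3 - <<'E'
from h import *
need([.461,.1775,.0445],35)
im=vision.get_image('side');cv2.imwrite('pics/c6.png',cv2.resize(im[100:230,160:300],None,fx=4,fy=4,interpolation=cv2.INTER_CUBIC))
E
```

```text
clock: 15.45
position: [0.4503, 0.1784, 0.0646]
ee_rot: [0.296, -0.08, 0.952, 0.016]
contact_force: [0.7, 0.5, -0.5]
width: 0.0003
gripper_force: 0.0
t 15.45 pos [0.4503 0.1784 0.0646] shift [ 2.8 -2.3 22.5] turn [-0.19 -0.09 -0.01] F [ 0.7  0.5 -0.5] q [ 0.31  0.1   2.41 -1.18  0.11 -0.28] w 0.0003
```

View pics/c6.png

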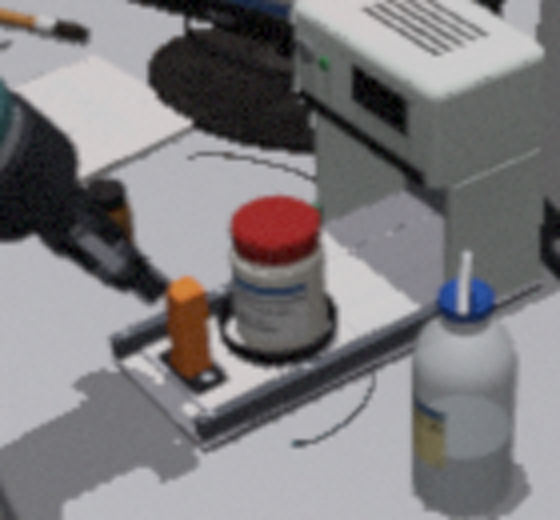

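The fingers stopped short, at crop (160,290), just behind the handle: joints 4 and 5 are at their limits. The jar is fine. I'll back off, reduce the lean to 25° and check where the fingertips are.

```bash
python3 -c "
from h import *
print(proj('side',[.4503,.1784,.0646]),proj('side',[.45,.1756,.086]))"
python3 -m handwheel '[[[0,0,-15],[0,0,0],1],[[0,0,-25],[0,0,0],1],[[0,0,-30],[0,0,0],0],[[0,0,-30],[0,0,0],-1],[[0,0,0],[0,0.8,0],-1],[[0,0,0],[0,0.8,0],-1],[[0,0,0],[0,0,0],-1],[[0,0,0],[0,0,0],-1]]' 40
python3 -c "
from h import *
need([.459,.1772,.044],25)"
```

```text
[206.08864215 177.28345022] [205.68613279 171.18828991]
clock: 16.5
position: [0.3972, 0.1694, 0.1416]
ee_rot: [0.216, -0.08, 0.973, 0.008]
contact_force: [-0.8, -0.9, 0.5]
width: 0.0855
gripper_force: 0.0
t 16.5 pos [0.3972 0.1694 0.1416] shift [-15.4  -0.2 114.7] turn [-0.23 -0.02 -0.05] F [-0.8 -0.9  0.5] q [ 0.32 -0.1   2.2  -0.15  0.62 -1.31] w 0.0855
```

Run:
```python
from h import *
for f in("pics/side0.png","pics/top0.png",None,"T"):
    im=cv2.imread(f) if f and f!="T" else vision.get_image("top" if f else "side")
    h=cv2.cvtColor(im,cv2.COLOR_BGR2HSV)
    for lo,hi in(((6,170,120),(16,255,255)),((4,140,70),(20,255,255))):
        m=cv2.inRange(h,lo,hi);n,l,st_,c=cv2.connectedComponentsWithStats(m)
        print(f,[(st_[i].tolist(),c[i].round(1).tolist()) for i in range(1,n) if st_[i,4]>15 and 190<c[i,0]<225 and 140<c[i,1]<240])
    if f is None: cv2.imwrite("pics/side5.png",im)
    if f=="T": cv2.imwrite("pics/top5.png",im)
for x in(.44,.45,.46): print(x,proj("side",[x,.1756,.086]),proj("top",[x,.1756,.086]))
```

```text
pics/side0.png [([202, 170, 9, 6, 36], [205.5, 172.6])]
pics/side0.png [([202, 170, 11, 24, 206], [206.5, 181.4])]
pics/top0.png [([204, 217, 8, 9, 48], [207.5, 220.9])]
pics/top0.png [([204, 217, 8, 9, 65], [207.5, 221.3])]
None [([202, 170, 9, 6, 34], [205.6, 172.6])]
None [([202, 170, 11, 24, 206], [206.5, 181.3])]
T [([204, 217, 8, 9, 58], [207.4, 221.2])]
T [([204, 217, 9, 9, 71], [207.8, 221.3])]
0.44 [201.96895335 172.29918374] [207.67488804 225.91602675]
0.45 [205.68613279 171.18828991] [207.74229907 221.82352338]
0.46 [209.37997605 170.08437019] [207.80941913 217.74868463]
```

Run:
```python
from h import *
print("want ~(266,203):")
for z in(.15,.16,.17,.18,.19): print(z,proj("side",[.479,-.102,z]).round(1))
print("open, tip ~(278,180)");
for z in(.2,.21,.22,.23,.24): print(z,proj("side",[.4737+.008,-.0644-.047,z]).round(1))
# now: dark pixels of gripper in side5
im=cv2.imread("pics/side5.png").astype(int).sum(2)//3
for v in range(130,184,3): print(v,''.join('#' if a<45 else '+' if a<75 else '.' for a in im[v,140:225]))
need([.45,.17,.05],25);s=readout.get_state()["position"];M=rot()
for w in(-.05,.05):
  for b in(0,.013,.03): print(w,b,proj("side",np.array(s)+M@[0,w,-b]).round(1))
```

```text
want ~(266,203):
0.15 [267.9 215.4]
0.16 [268.  211.7]
0.17 [268.  207.9]
0.18 [268.  204.1]
0.19 [268.1 200.2]
open, tip ~(278,180)
0.2 [271.7 198.7]
0.21 [271.7 194.7]
0.22 [271.8 190.7]
0.23 [271.9 186.5]
0.24 [271.9 182.3]
130 .........#########++.......+##......................................+################
133 ............#########+....+#####+.........................................###########
136 ................+#########++++####+..................................................
139 ...................##################................................................
142 ......................###########+..+##..............................................
145 ...........................+###+..+########++++++....................................
148 ..............................+###########++######+..................................
151 ................................+##########+++#####+...............................+.
154 ....................................++#######+.+++#+.................................
157 .......................................+######++++##+......
[... 342 characters left out ...]
.....+++++............................+.....
172 .................................................................................++++
175 ..............................................................++...+++++++####+......
178 ..............................................................+++++++++++++###+......
181 ..........................................................+++++++++++++....+.........
t 16.6 pos [0.3969 0.1695 0.1414] shift [ -9.2  -6.1 105.2] turn [-0.23 -0.02 -0.05] F [-0.4  0.2 -0.1] q [ 0.32 -0.1   2.2  -0.15  0.62 -1.31] w 0.0852
-0.05 0 [194.3 169.9]
-0.05 0.013 [191.7 166.6]
-0.05 0.03 [188.1 162.1]
0.05 0 [174.1 151. ]
0.05 0.013 [171.5 147.7]
0.05 0.03 [167.9 143.3]
```

The evidence agrees (the lid grip, the empty close, the visible tips): the fingertips sit about 25 mm short of the reported TCP. I'll aim that much deeper, with a 25° lean.

```bash
python3 -c "
from h import *
need([.4688,.1788,.028],25)"
python3 -m handwheel '[[[-12,0,20],[-0.23,0,-0.05],-1],[[-5,0,25],[0,0,0],-1],[[0,0,25],[0,0,0],-1],[[0,0,20],[0,0,0],-1],[[0,0,0],[0,0,0],-1],[[0,0,0],[0,0,0],-1]]' 40
python3 -c "
from h import *
need([.4688,.1788,.028],25)"
```

```text
t 16.6 pos [0.3969 0.1695 0.1414] shift [-18.1   0.  133.4] turn [-0.23 -0.02 -0.05] F [-0.4  0.2 -0.1] q [ 0.32 -0.1   2.2  -0.15  0.62 -1.31] w 0.0852
clock: 17.35
position: [0.4505, 0.1787, 0.0684]
ee_rot: [0.215, -0.085, 0.973, 0.019]
contact_force: [-0.0, -0.5, 0.4]
width: 0.0853
gripper_force: 0.0
t 17.35 pos [0.4505 0.1787 0.0684] shift [ 0.7 -3.1 44.2] turn [ 0.01 -0.01 -0.  ] F [-0.  -0.5  0.4] q [ 0.26  0.09  2.26 -0.11  0.36 -1.39] w 0.0853
```

```bash
python3 -m handwheel '[[[0,-3,15],[0,0,0],-1],[[0,0,15],[0,0,0],-1],[[0,0,10],[0,0,0],-1],[[0,0,4],[0,0,0],-1],[[0,0,0],[0,0,0],-1],[[0,0,0],[0,0,0],-1]]' 40
python3 -c "
from h import *
need([.4688,.1788,.028],25)"
```

```text
clock: 18.1
position: [0.4699, 0.1791, 0.0287]
ee_rot: [0.216, -0.085, 0.973, 0.019]
contact_force: [0.0, 0.2, -0.1]
width: 0.0857
gripper_force: 0.0
t 18.1 pos [0.4699 0.1791 0.0287] shift [ 1.3 -0.1  0.2] turn [ 0.01  0.   -0.  ] F [ 0.   0.2 -0.1] q [ 0.25  0.2   2.28 -0.14  0.23 -1.37] w 0.0857
```

```bash
python3 -m handwheel '[[[0,0,0],[0,0,0],0],[[0,0,0],[0,0,0],0.3],[[0,0,0],[0,0,0],0.5],[[0,0,0],[0,0,0],0.7],[[0,0,0],[0,0,0],0.7],[[0,0,0],[0,0,0],0.7],[[0,0,0],[0,0,0],0.7]]' 40
python3 -c "
from h import *
need([.4688,.1788,.028],25)"
```

```text
clock: 18.98
position: [0.4699, 0.1792, 0.0285]
ee_rot: [0.215, -0.085, 0.973, 0.019]
contact_force: [-3.2, 1.9, 5.4]
width: 0.0216
gripper_force: 40.0
t 18.98 pos [0.4699 0.1792 0.0285] shift [ 1.2 -0.2 -0.1] turn [ 0.01 -0.   -0.  ] F [-3.2  1.9  5.4] q [ 0.25  0.2   2.28 -0.14  0.23 -1.37] w 0.0216
```

```bash
python3 -m handwheel '[[[-2.7,0,1.3],[0,0,0],0.7],[[-4.5,0,2.1],[0,0,0],0.7],[[-6.3,0,3],[0,0,0],0.7],[[-6.3,0,3],[0,0,0],0.7],[[-6.3,0,3],[0,0,0],0.7],[[-6.3,0,3],[0,0,0],0.7],[[-4.5,0,2.1],[0,0,0],0.7],[[-2.7,0,1.3],[0,0,0],0.7],[[0,0,0],[0,0,0],0.7]]' 40
python3 -c "
from h import *
need([.4688,.1788,.0285],25)
print(st(readout.get_state()['position']))
im=vision.get_image('side')
h=cv2.cvtColor(im,cv2.COLOR_BGR2HSV);m=cv2.inRange(h,(0,150,90),(5,255,255));n,l,s,c=cv2.connectedComponentsWithStats(m);print([(s[i].tolist(),c[i]) for i in range(1,n) if s[i,4]>40])
print(proj('side',[.5171,.1874,.106]),proj('side',[.5171+.0433,.1874+.0076,.106]))"
```

```text
clock: 20.1
position: [0.5066, 0.185, 0.0276]
ee_rot: [0.211, -0.085, 0.974, 0.018]
contact_force: [-26.1, -4.7, 35.9]
width: 0.0212
gripper_force: 45.6
t 20.1 pos [0.5066 0.185  0.0276] shift [ 34.5   0.4 -16.7] turn [-0.01 -0.09 -0.01] F [-26.1  -4.7  35.9] q [ 0.24  0.24  2.21 -0.11  0.27 -1.4 ] w 0.0212
[-0.09444569  0.00240443  0.02761085]
[([231, 145, 21, 13, 195], array([241.06666667, 151.02564103]))]
[227.76940077 155.17132207] [241.78772855 149.27298139]
```

```bash
python3 -m handwheel '[[[-0.8,0,-1.8],[0,0,0],0.7],[[0,0,0],[0,0,0],0.7],[[0,0,0],[0,0,0],0.7]]' 40
```

```text
clock: 20.52
position: [0.5119, 0.1861, 0.0285]
ee_rot: [0.214, -0.085, 0.973, 0.019]
contact_force: [-0.1, 0.1, -7.1]
width: 0.0215
gripper_force: 39.3
```

```bash
python3 -m handwheel '[[[-2.5,0,1.7],[0,0,0],0.7],[[-4.5,0,2.1],[0,0,0],0.7],[[-6.3,0,2.9],[0,0,0],0.7],[[-6.3,0,2.9],[0,0,0],0.7],[[-6.3,0,2.9],[0,0,0],0.7],[[-6.3,0,2.9],[0,0,0],0.7],[[-4.5,0,2.1],[0,0,0],0.7],[[0,0,0],[0,0,0],0.7],[[0,0,0],[0,0,0],0.7]]' 40
python3 -c "
from h import *
need([.4688,.1788,.0285],25)
print(st(readout.get_state()['position']))"
```

```text
clock: 21.65
position: [0.5525, 0.1935, 0.0293]
ee_rot: [0.215, -0.085, 0.973, 0.019]
contact_force: [0.9, 0.8, -7.1]
width: 0.0213
gripper_force: 39.4
t 21.65 pos [0.5525 0.1935 0.0293] shift [ 77.4   0.  -35.1] turn [ 0.   -0.02 -0.01] F [ 0.9  0.8 -7.1] q [ 0.23  0.29  2.12 -0.09  0.3  -1.43] w 0.0213
[-0.04776947  0.00284708  0.02928032]
```

```bash
python3 -m handwheel '[[[-2.4,0,2],[0,0,0],0.7],[[-4.5,0,2.1],[0,0,0],0.7],[[-6.3,0,2.9],[0,0,0],0.7],[[-5.4,0,2.5],[0,0,0],0.7],[[-3.6,0,1.7],[0,0,0],0.7],[[0,0,0],[0,0,0],0.7],[[0,0,0],[0,0,0],0.3],[[0,0,0],[0,0,0],0],[[0,0,0],[0,0,0],0],[[-3.1,0,-0.2],[0,-0.67,0],0],[[-3.1,0,-0.2],[0,-0.67,0],0],[[0,0,0],[0,0,0],0],[[0,0,0],[0,0,0],0]]' 40
python3 -c "
from h import *
need([.4688,.1788,.0285],33)
print(st(readout.get_state()['position']))"
```

```text
clock: 23.28
position: [0.5851, 0.2009, 0.0378]
ee_rot: [0.28, -0.083, 0.956, 0.024]
contact_force: [0.1, 0.4, 1.2]
width: 0.0422
gripper_force: 0.0
t 23.27 pos [0.5851 0.2009 0.0378] shift [104.7  -1.8 -56.1] turn [-0.02 -0.05 -0.01] F [0.1 0.4 1.2] q [ 0.24  0.31  2.17 -0.38  0.11 -1.13] w 0.0422
[-0.01433877  0.00447024  0.03781374]
```

```bash
python3 -m handwheel '[[[1.5,-1.5,2],[0,0.5,0],0],[[0,0,0],[0,0,0],0],[[0,0,0],[0,0,0],0]]' 40
python3 -c "
from h import *
need([.4688,.1788,.0285],30)
print(st(readout.get_state()['position']))
im=vision.get_image('side');cv2.imwrite('pics/side6.png',im)
h=cv2.cvtColor(im,cv2.COLOR_BGR2HSV)
for lo,hi in(((0,150,60),(5,255,255)),((6,140,60),(20,255,255))):
  m=cv2.inRange(h,lo,hi);n,l,s,c=cv2.connectedComponentsWithStats(m);print([(s[i].tolist(),c[i].round(1)) for i in range(1,n) if s[i,4]>20])
e=Y[:,0]
for d in(.1,.105,.11): print(d,'lid',proj('side',np.array([.5171,.1874,.106])+d*e).round(1),'handle',proj('side',np.array([.4505,.1756,.086])+d*e).round(1))"
```

```text
clock: 23.65
position: [0.5842, 0.1988, 0.0345]
ee_rot: [0.254, -0.083, 0.963, 0.021]
contact_force: [-0.6, -0.1, 0.8]
width: 0.0431
gripper_force: 0.0
t 23.65 pos [0.5842 0.1988 0.0345] shift [ 1.048e+02  1.000e-01 -5.260e+01] turn [-0.03 -0.07 -0.01] F [-0.6 -0.1  0.8] q [ 0.24  0.31  2.12 -0.18  0.19 -1.34] w 0.0431
[-0.01560734  0.0025298   0.03446618]
[([253, 140, 18, 11, 71], array([259.2, 145.8]))]
[([109, 96, 59, 10, 140], array([134.6, 100.1])), ([182, 153, 11, 16, 120], array([187.2, 160.4])), ([237, 159, 10, 20, 121], array([241. , 170.3]))]
0.1 lid [258.9 142. ] handle [238.4 157.1]
0.105 lid [260.4 141.4] handle [240.  156.5]
0.11 lid [261.9 140.8] handle [241.5 155.8]
```

```bash
python3 -m handwheel '[[[0,0,0],[0,0,0],0.4],[[0,0,0],[0,0,0],0.7],[[0,0,0],[0,0,0],0.7],[[0,0,0],[0,0,0],0.7],[[-2.6,0,1.5],[0,0,0],0.7],[[-4.3,0,2.4],[0,0,0],0.7],[[-4.3,0,2.4],[0,0,0],0.7],[[-2.6,0,1.4],[0,0,0],0.7],[[0,0,0],[0,0,0],0.7],[[0,0,0],[0,0,0],0.7]]' 40
python3 -c "
from h import *
need([.4688,.1788,.0285],30)
print(st(readout.get_state()['position']))"
```

```text
clock: 24.95
position: [0.5978, 0.2011, 0.0341]
ee_rot: [0.253, -0.083, 0.964, 0.021]
contact_force: [-8.5, -0.5, 6.5]
width: 0.0214
gripper_force: 41.1
t 24.95 pos [0.5978 0.2011 0.0341] shift [ 1.168e+02  1.000e-01 -5.940e+01] turn [-0.03 -0.1  -0.01] F [-8.5 -0.5  6.5] q [ 0.23  0.33  2.09 -0.16  0.21 -1.36] w 0.0214
[-0.00185019  0.00242218  0.03408438]
```

```bash
python3 -m handwheel '[[[-2.6,0,1.3],[0,0,0],0.7],[[-2.6,0,1.3],[0,0,0],0.7],[[0,0,0],[0,0,0],0.7],[[0,0,0],[0,0,0],0.7]]' 40
python3 -m handwheel '[[[-2.6,0,1.3],[0,0,0],0.7],[[-1.7,0,0.9],[0,0,0],0.7],[[0,0,0],[0,0,0],0.7],[[0,0,0],[0,0,0],0.7]]' 40
```

```text
clock: 25.45
position: [0.6035, 0.202, 0.0341]
ee_rot: [0.253, -0.083, 0.964, 0.021]
contact_force: [-5.7, -2.1, 3.8]
width: 0.0216
gripper_force: 40.7
clock: 25.95
position: [0.6083, 0.2029, 0.0341]
ee_rot: [0.253, -0.083, 0.964, 0.021]
contact_force: [-6.1, -1.6, 2.9]
width: 0.0214
gripper_force: 40.4
```

```bash
python3 -m handwheel '[[[-2.2,0,1.2],[0,0,0],0.7],[[-1.3,0,0.7],[0,0,0],0.7],[[0,0,0],[0,0,0],0.7],[[0,0,0],[0,0,0],0.7]]' 40
python3 -c "
from h import *
need([.4688,.1788,.0285],30)
print(st(readout.get_state()['position']))
im=vision.get_image('side');cv2.imwrite('pics/c7.png',cv2.resize(im[80:210,170:320],None,fx=4,fy=4,interpolation=cv2.INTER_CUBIC))"
```

```text
clock: 26.45
position: [0.6095, 0.203, 0.034]
ee_rot: [0.251, -0.083, 0.964, 0.02]
contact_force: [-16.4, -2.4, 13.7]
width: 0.0213
gripper_force: 42.4
t 26.45 pos [0.6095 0.203  0.034 ] shift [127.4   0.2 -64.8] turn [-0.04 -0.14 -0.01] F [-16.4  -2.4  13.7] q [ 0.23  0.34  2.06 -0.14  0.23 -1.38] w 0.0213
[0.01007082 0.00230042 0.03398827]
```

View pics/c7.png

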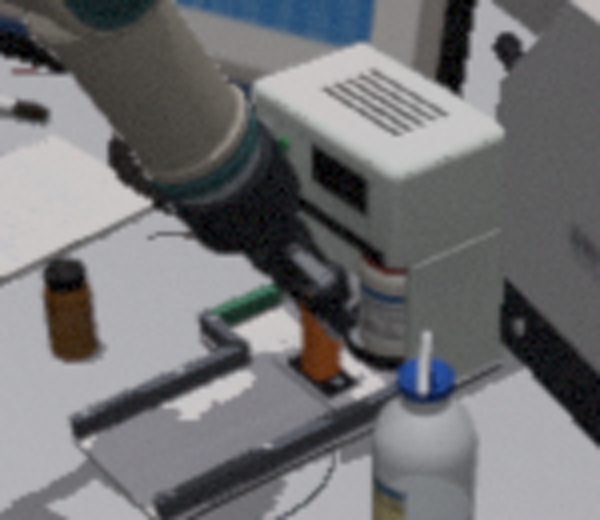

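The jar stands upright under the head and the carrier is at the back stop (16 N), its near edge past the end of the left rail. I'll ease back 4 mm and slide left.

```bash
python3 -m handwheel '[[[2.6,0,-1.7],[0,0,0],0.7],[[1.8,0,-1],[0,0,0],0.7],[[0,2,0],[0,0,0],0.7],[[0,4,0],[0,0,0],0.7],[[0,5,0],[0,0,0],0.7],[[0,6,0],[0,0,0],0.7],[[0,6,0],[0,0,0],0.7],[[0,6,0],[0,0,0],0.7],[[0,5,0],[0,0,0],0.7],[[0,3,0],[0,0,0],0.7],[[0,0,0],[0,0,0],0.7],[[0,0,0],[0,0,0],0.7]]' 40
python3 -c "
from h import *
need([.4688,.1788,.0285],30)
print(st(readout.get_state()['position']))"
```

```text
clock: 28.0
position: [0.6022, 0.2394, 0.0349]
ee_rot: [0.254, -0.083, 0.963, 0.021]
contact_force: [-0.0, -0.2, -7.1]
width: 0.0212
gripper_force: 39.4
t 28.0 pos [0.6022 0.2394 0.0349] shift [126.6 -36.9 -64.2] turn [-0.03 -0.08 -0.01] F [-0.  -0.2 -7.1] q [ 0.32  0.35  2.05 -0.31  0.24 -1.15] w 0.0212
[0.0091791  0.03944753 0.03492617]
```

```bash
python3 -m handwheel '[[[0.3,3,0.6],[0,0,0],0.7],[[0,3,0],[0,0,0],0.7],[[0,2,0],[0,0,0],0.7],[[0,0,0],[0,0,0],0.7],[[0,0,0],[0,0,0],0.7]]' 40
python3 -m handwheel '[[[0,2,0],[0,0,0],0.7],[[0,2,0],[0,0,0],0.7],[[0,0,0],[0,0,0],0.7],[[0,0,0],[0,0,0],0.7]]' 40
```

```text
clock: 28.62
position: [0.6011, 0.2477, 0.0345]
ee_rot: [0.254, -0.084, 0.963, 0.021]
contact_force: [0.4, 1.0, -5.8]
width: 0.0216
gripper_force: 39.5
clock: 29.12
position: [0.6004, 0.2516, 0.0344]
ee_rot: [0.254, -0.084, 0.963, 0.021]
contact_force: [0.7, -0.3, -5.5]
width: 0.0214
gripper_force: 39.6
```

```bash
python3 -m handwheel '[[[0,2,0],[0,0,0],0.7],[[0,2,0],[0,0,0],0.7],[[0,0,0],[0,0,0],0.7],[[0,0,0],[0,0,0],0.7]]' 40
```

```text
clock: 29.62
position: [0.5999, 0.2544, 0.0346]
ee_rot: [0.254, -0.084, 0.963, 0.02]
contact_force: [1.8, -5.1, -4.3]
width: 0.0212
gripper_force: 39.9
```

```bash
python3 -m handwheel '[[[0.2,0,0.6],[0,0,0],0.7],[[0,0,0],[0,0,0],0.5],[[0,0,0],[0,0,0],0.3],[[0,0,0],[0,0,0],0.1],[[0,0,0],[0,0,0],0],[[0,0,0],[0,0,0],0],[[0,0,-8],[0,0,0],0],[[0,0,-20],[0,0,0],0],[[0,0,-30],[0,0,0],0],[[0,0,-35],[0,0,0],0],[[0,0,-35],[0,0,0],0],[[0,0,0],[0,0,0],0],[[0,0,0],[0,0,0],0]]' 40
python3 - <<'E'
from h import *
e,n=Y[:,0],Y[:,1]
im=vision.get_image('side');tp=vision.get_image('top');cv2.imwrite('pics/side8.png',im);cv2.imwrite('pics/top8.png',tp)
for nm,I in(("side",im),("top",tp)):
  h=cv2.cvtColor(I,cv2.COLOR_BGR2HSV)
  for lo,hi in(((0,150,60),(5,255,255)),((4,140,70),(20,255,255))):
    m=cv2.inRange(h,lo,hi);k,l,s,c=cv2.connectedComponentsWithStats(m);print(nm,[(s[i].tolist(),c[i].round(1)) for i in range(1,k) if s[i,4]>15 and 140<c[i,0]<330 and c[i,1]>110])
for dn in(.040,.047,.052): 
  P=O+(.046-.068)*e+dn*n+[0,0,.086];print(dn,proj("side",P).round(1),proj("top",P).round(1))
print(readout.get_state()["position"],readout.get_state()["contact_force"])
E
```

```text
clock: 31.25
position: [0.5373, 0.2447, 0.1449]
ee_rot: [0.254, -0.084, 0.963, 0.021]
contact_force: [-0.0, 0.1, 0.7]
width: 0.0426
gripper_force: 0.0
side []
side [([234, 143, 10, 23, 180], array([238.5, 154. ]))]
top []
top [([175, 168, 10, 9, 65], array([179.3, 172.3]))]
0.04 [239.4 147.1] [184.8 173.7]
0.047 [237.9 145.9] [182.1 174.2]
0.052 [236.9 145.1] [180.1 174.6]
[0.53714953 0.2445506  0.14375279] [ 0.39766424  0.68813778 -0.18429544]
```

Run:
```python
from h import *
h0=np.array([.4505,.1756,.086])
P=plane("top",179.5,172.7,.086);T,er=tri((179.5,172.7),(238.0,144.3));print("handle",st(P),st(T),er,"=> carrier origin",(st(P)+[.068,0,0]).round(4))
im=cv2.imread("pics/side8.png");h=cv2.cvtColor(im,cv2.COLOR_BGR2HSV)
m=cv2.inRange(h,(0,110,20),(8,255,255))|cv2.inRange(h,(172,110,20),(180,255,255));k,l,s,c=cv2.connectedComponentsWithStats(m);print([(s[i].tolist(),c[i].round(1)) for i in range(1,k) if s[i,4]>4 and 200<c[i,0]<330])
C=O+.046*Y[:,0]+.05*Y[:,1]
print("jar expected: lid bottom front",proj("side",C+[-.013,-.027,.092]),"bottom front",proj("side",C+[-.013,-.027,.016]))
```

```text
handle [-0.01701274  0.05269175  0.086     ] [-0.01745477  0.05270995  0.08662436] 0.0005266362839935266 => carrier origin [0.051  0.0527 0.086 ]
[]
jar expected: lid bottom front [257.49690139 141.25434213] bottom front [257.71714052 163.82949679]
```

Run:
```python
from h import *
g=cv2.imread("pics/side8.png").astype(int)
for v in range(134,172,3): print(v,' '.join('%3d'%a for a in g[v,236:284:2].sum(1)//3),'| R-B',' '.join('%d'%a for a in (g[v,244:272:4,2]-g[v,244:272:4,0])))
```

```text
134  23  55  96  93  93  85  46  16  43  78  84  83  71  80  92  88  95  97  93  93  91  91  92  92 | R-B -1 0 0 0 1 0 -1
137  24  55  95  94  93  94  77  45  22  16  31  69  82  83  90  88  94  97  94  97  92  92  93  90 | R-B -2 6 25 -1 -1 0 0
140 173 142  91  95  93  95  82  97 110  96  64  22  34  64  84  85  94  95  93  94  94  91  91  92 | R-B 1 3 10 11 2 -1 -1
143 114 131 121  97  94  94  77  67  84  92  99 101  74  19  14  72  92  94  94  91  90  98 113 101 | R-B 2 -1 2 7 5 -2 0
146 119 126 116  84  93  96  78  70  63  58  52  55  56  58  52  65  88  85  94 113  98  93  91  92 | R-B 0 1 -19 -34 -35 -15 0
149  56  59  58  58  89  57  51  74  79  81  79  87  85  85  91  94  82  47  80  92  89  89  91  94 | R-B 4 3 1 -1 2 -1 7
152  57  56  58  60  66  12  53  60  82  89  94  94  95 101 103  95  85  37  84  93  93  92  96  95 | R-B 6 2 0 4 4 1 6
155  60  59  61  62  90  76 111  83  85  77  72  87 102 106 101  95  87  71  85  93  91  92  92  92 | R-B 4 -2 0 0 -1 2 7
158  55  59  56  62 115  38  50  83  83  92  97 100 103  99  94  79  33  35  88  94  92  94  94  93 | R-B 7 -2 7 5 4 6 -2
161  56  62  60  74 178 181  94  17  12  10  31  28  24  20  11  20  58 117  89  94  97  95  95  97 | R-B 12 2 -2 4 -1 -6 -1
164  53  57  58  52  66 160 198 184 139 104  78  74  78  95 123 118 108 113  85  97 175 100  92  96 | R-B 6 5 -1 -4 0 -6 -5
167 111  41  24  65  47  81 181 199 200 185 137 128 115 102 126 126 130 121  93 112 166 101  93  93 | R-B -2 4 4 -5 -6 -6 -6
170 180 143 127 160 194 200 197 194 176 134 134 128 128 130 130 131 129 116  91 127 160  94  92  94 | R-B 5 5 -3 -3 -6 -5 -6
```

The jar body spans columns 248–269 with its blue label line at row 146. The black cup rim lies below it at row 161, so the jar is upright in the cup. The carrier is home and the hand is clear.

```bash
python3 -c "
from rig import manip
print(manip.sign_off())"
```

```text
the job is handed in; nothing more can be done
None
```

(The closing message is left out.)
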